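Rock a jammed forming stake out of its holder

TASK

The brass-headed forming stake is jammed in its wooden holder on the jeweller's bench: rock it from side to side, towards the one pale cheek and then the other, until it is loose, pull it straight up and out, and stand it upright in the blue tray. Leave the steel-headed stake in the other holder as it is.

Things in the scene. Friction and masses are not known exactly. Their poses are not given: they have to be found in the camera images.
- stake: Jammed stake, 0.5 kg, 130 mm tall. Origin: centre of its underside; z up, x and y as the holder's. Dark foot 34 (x) by 30 (y) mm, 10 high; steel shank 22 mm square; brass head 30 mm square, its flat sides 96 to 122 mm above the origin, low dome on top. Grip the head across x and swing it along y. A push of about 5 N at the head rocks it; 8 to 9 degrees each way (head 16 mm aside) frees it.
- holder: Fixed wooden holder of the jammed stake, 90 (x) by 112 (y) mm, 68 high. Origin: centre of its underside. The foot stands 8 mm above the bench, 1.5 to 2 mm free around. At +y and -y of the shank two pale cheeks overhang the foot by 4 mm: a straight pull stops hard. Leaning the stake along y moves that cheek 1 mm per degree (12 at most); it stays there. Then stand it upright and lift.
- tray: Fixed blue plastic tray, open on top, 124 mm square and 18 mm high, walls and floor 5 mm thick. Origin: centre of its underside; x and y along its sides.
- spare_stake: The other stake, to be left alone: the same foot and shank, but a steel head under a flat 42 mm square plate; 130 mm tall, loose in a like holder (90 by 112 by 68 mm). Origin: centre of its underside, 8 mm above the bench.
Mind the look-alikes: they are no part of the job. What is shaped like the stake but purple or red is not meant. Leave any pink look-alike of the holder alone.

How it is judged:
On the way, in this order (a step that is already met when the one before it is completed fails the run):
1. the stake is rocked: leaned at least 3.5 degrees towards a cheek while its foot is still in the holder (angle between the z axis of stake and the y axis of holder, either way round below 1.51 rad and z of stake in the frame of holder below 0.02 m), for 0.05 s.
2. the stake is pulled up clear of the holder (z of stake in the frame of holder above 0.07 m), for 0.05 s.
At the end, for the whole second after the job is handed in: The brass-headed stake stands at rest on the floor of the blue tray, its foot's centre within 50 mm of the tray's centre along either side and not more than 10 mm above the tray's underside, and upright within 8.5 degrees (x of stake in the frame of tray between -0.05 and 0.05 m and y of stake in the frame of tray between -0.05 and 0.05 m and z of stake in the frame of tray below 0.01 m and angle between stake's own z axis and vertical below 0.15 rad and linear speed of stake below 0.03 m/s); the robot touches nothing.
It fails at once if the steel-headed stake is shifted by more than 15 mm or tipped more than 12 degrees (distance of spare_stake from where it was at the start of the episode above 0.015 m or angle between spare_stake's own z axis and vertical above 0.21 rad).
It also fails if it takes over 59 s, if anything falls off the work surface, if the arm or the gripper's body presses on something with over 40 N, if the wrist force passes 120 N, or if a joint passes its speed limit or range.

ROBOT

A 7-joint arm with a two-finger parallel gripper is mounted at the origin on the work surface. World frame = base frame: x ahead of the robot, y to its left, z up, the work surface at z = 0. Lengths are in m, angles in rad, forces in N, time in s.
With the tool pointing down it reaches from about 0.4 to 0.85 m from the base axis. Payload 10.4 kg.
Tool frame: the origin (TCP) lies on the mounting face of the last link; the fingertips stand r.tips_ahead ahead of it and the grasp point (between the pads) lies 164 mm ahead of it (r.tips_ahead is the distance from the TCP to the fingertips, in m); z points along the fingers, y is the line along which they close (so a half turn about z gives the same grasp; the last joint's range is limited). The gripper opens to 87 mm and grips with 3 to 60 N. Pads are 19 mm wide; open, the fingers measure 117 mm over their backs; the gripper's body (75 mm by 190 mm) begins 51 mm behind the grasp point.
Start: joints at [1.269, 0.332, -0.065, 1.46, 0.022, 1.35, -0.088], TCP at [0.172, -0.601, 0.405] pointing down, gripper open.
Joint ranges: [-2.6, 2.6], [-0.5, 2.12], [-1.47, 1.34], [0.16, 2.42], [-1.27, 4.41], [0.06, 2.06], [-2.6, 2.6]. Speed limits (rad/s): [2.22, 2.22, 2.79, 2.79, 3.14, 3.14, 3.14].

INTERFACE

Orientations are given as a unit quaternion [x, y, z, w].
In Python, from bench import telemetry, imaging, job, r gives the robot as it stands.
- The arm moves only by the tool move_arm, never from a script. Its argument "steps" is a list of rows, each an object of numbers: "dx", "dy", "dz": the shift along the tool's x, y, z in cm; "spin": the turn about the tool's z in rad. In form: [{"dx": .., "dy": .., "dz": .., "spin": ..}, ...]. A call has 1 to 12 rows; each row shifts and turns the commanded pose from where the row before left it, along the tool's axes as they then stand; what a row does not reach is not made up. A row lasts 1/10 s, in which the tool goes at most 50 mm and 8.59 degrees, less where a joint would pass 70% of its speed; a pose out of reach is approached as far as the arm can. A call with a gripper value outside its range is refused whole. "claw" is the finger opening in cm, from 0 to 8.7, set as the call begins (left out, the last holds). The fingers move at their own pace and stop on an object; "squeeze" is the grip in N (left out, the last holds). Time passes only in rows, so rows that do not move let the fingers close. It gives the time, the measured TCP pose, the force, the opening and the grip force at its end, in the units of the state.
- telemetry.read_state(): the state, without advancing time (a new reading comes with each control period).
- imaging.camera(name): name is "scene" or "side" or "wrist"; returns a dict with "img" (480x640x3 uint8, red, green, blue), "camera_matrix" (3x3 intrinsics, pixels), "D" ([k1, k2, p1, p2, k3] as OpenCV has them; the pictures are not rectified), "R" (3x3) and "t" (3): a world point X has camera coordinates R X + t. Camera axes: x right, y down, z forward; pixel columns grow to the right and rows downward; lengths in m; the calibration is good to about 2 mm. A picture is of the moment at which its call begins. There is no depth.
- job.close_job(): hands the job in; it is judged then, once.
The state is a dict: "time": time; "joint_positions": joint angles; "joint_vel": joint speeds; "joint_torque": joint torques, N m; "ee_pos": TCP position; "eef_rot": TCP orientation; "ft_force": force on the tool from outside, world axes, zero at the start; "torque": the same for the moment, N m; "width": finger opening in m; "grip_force": force on a finger pad.
Only numpy, scipy, OpenCV 4.12 (cv2) and the standard library are available. Lean on these libraries where they do the work, as an engineer would, in place of code of your own. Each camera call takes 0.05 s, during which the arm holds its last target. There are 200 camera calls.

## Working session

There is one attempt and no reset: what is moved stays moved. The work goes in short steps, Python scripts to look and compute and a tool call to move; the robot and the scene stay as the last step left them, time stands still between calls to the robot, and variables do not carry over. Pictures are saved under pics/ and viewed, at most 13 in all, crops included, and the job is handed in when it is done.

Besides the shell and the picture viewer there is one more tool, called by a JSON object that holds its "name" and its "arguments". move_arm: Moves the arm, as the interface text tells. Its arguments: {"type":"object","properties":{"steps":{"type":"array","items":{"type":"object","properties":{"dx":{"type":"number"},"dy":{"type":"number"},"dz":{"type":"number"},"spin":{"type":"number"}}}},"claw":{"type":"number"},"squeeze":{"type":"number"}},"required":["steps"]}

```bash
mkdir -p pics; ls; python3 - <<'E'
from bench import telemetry, imaging, job, r
import cv2, pickle, numpy as np
d={}
for n in("scene","side","wrist"):
    c=imaging.camera(n); d[n]=c; cv2.imwrite(f"pics/{n}0.png",c["img"][:,:,::-1])
    print(n,(-c["R"].T@c["t"]).round(3), c["R"][2].round(2))
pickle.dump(d,open("cams0.pkl","wb"))
s=telemetry.read_state(); print(s["time"],s["ee_pos"],s["eef_rot"],s["width"],r.tips_ahead)
E
```

```text
pics
scene [ 0.955 -0.583  0.804] [-0.46  0.52 -0.72]
side [0.208 0.437 0.563] [ 0.34 -0.63 -0.7 ]
wrist [ 0.254 -0.577  0.384] [-0.29 -0.08 -0.95]
0.15 [ 0.1719573  -0.60077084  0.40414687] [ 9.90298452e-01  1.38955689e-01 -9.23678368e-05 -5.33793225e-04] 0.08701481884276313 0.1822
```

View pics/scene0.png

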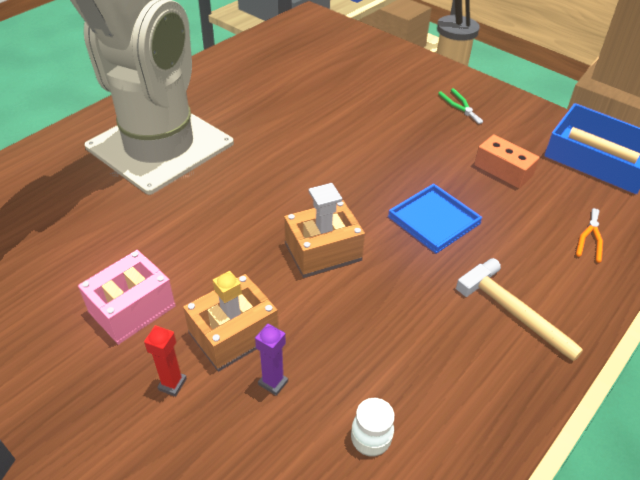

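View pics/side0.png

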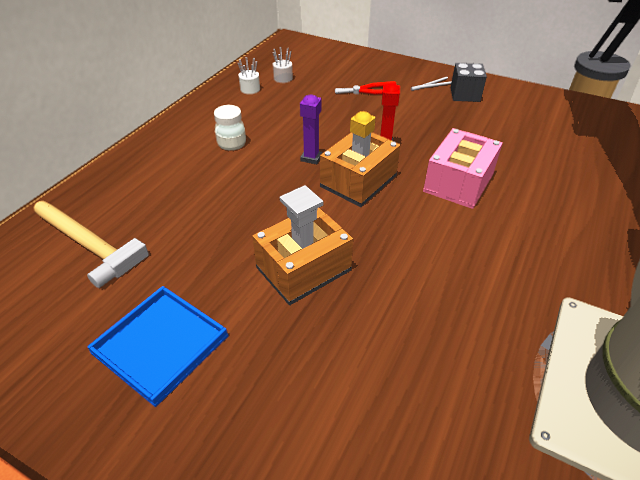

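The brass stake's head is at scene (228,287) / side (362,124), in the wooden holder at scene (232,318). These are not the target:
- **Spare stake:** steel plate head, scene (325,200).
- **Look-alike stakes:** purple (271,355) and red (165,360).
- **Look-alike holder:** pink (128,293).
- **Blue box with a roller:** (600,147). The tray is at scene (435,217).

I'll confirm in one crop and measure.

```bash
cat > h.py <<'E'
import cv2, numpy as np
def ray(c,p):
    u=cv2.undistortPoints(np.array([[p]],float),np.array(c["camera_matrix"]),np.array(c["D"]))[0,0]
    return -c["R"].T@c["t"], c["R"].T@np.array([u[0],u[1],1])
def plane(c,p,z):
    o,d=ray(c,p); return o+d*(z-o[2])/d[2]
def tri(c1,p1,c2,p2):
    o1,d1=ray(c1,p1);o2,d2=ray(c2,p2)
    s=np.linalg.lstsq(np.c_[d1,-d2],o2-o1,rcond=None)[0]
    a,b=o1+s[0]*d1,o2+s[1]*d2
    return (a+b)/2,np.linalg.norm(a-b)
def blob(c,lo,hi,box=None):
    hsv=cv2.cvtColor(c["img"],cv2.COLOR_RGB2HSV); m=cv2.inRange(hsv,lo,hi)
    if box: k=np.zeros_like(m);x0,y0,x1,y1=box;k[y0:y1,x0:x1]=255;m&=k
    cs=cv2.findContours(m,cv2.RETR_EXTERNAL,cv2.CHAIN_APPROX_NONE)[0]
    return max(cs,key=cv2.contourArea)
def cen(k): m=cv2.moments(k); return m["m10"]/m["m00"],m["m01"]/m["m00"]
E
python3 - <<'E'
import pickle; from h import *
d=pickle.load(open("cams0.pkl","rb")); S,D=d["scene"],d["side"]
a=blob(S,(22,150,120),(32,255,255),(200,260,260,310)); b=blob(D,(20,150,100),(32,255,255),(340,100,385,140))
print(cv2.boundingRect(a),cv2.boundingRect(b),tri(S,cen(a),D,cen(b)))
for c,box in((S,(370,170,500,260)),(D,(70,270,250,420))):
    k=blob(c,(100,120,80),(125,255,255),box); h=cv2.convexHull(k)
    q=cv2.approxPolyDP(h,0.05*cv2.arcLength(h,True),True)[:,0]
    print(q.tolist(),[plane(c,p,0.018)[:2].round(3).tolist() for p in q])
A=cv2.resize(S["img"][260:370,160:290],None,fx=3,fy=3,interpolation=cv2.INTER_CUBIC)
B=cv2.resize(D["img"][100:210,305:435],None,fx=3,fy=3,interpolation=cv2.INTER_CUBIC)
cv2.imwrite("pics/crop1.png",np.hstack([A,B])[:,:,::-1])
E
```

```text
(216, 280, 4, 7) (351, 112, 24, 13) (array([ 0.47986395, -0.23861669,  0.12627445]), np.float64(0.00846170194319546))
[[432, 184], [481, 217], [437, 252], [389, 216]] [[0.515, 0.271], [0.636, 0.256], [0.626, 0.124], [0.508, 0.14]]
[[163, 286], [227, 336], [155, 406], [88, 345]] [[0.615, 0.139], [0.486, 0.165], [0.504, 0.282], [0.634, 0.258]]
```

View pics/crop1.png

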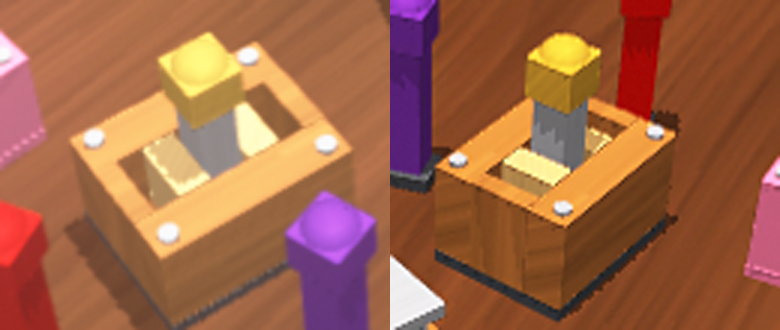

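The crop shows the brass domed head in the wooden holder, with its two pale cheeks left and right of the shank in scene. The holder screws are at scene (191,306), (243,279), (269,308) and (216,337). The head's top face is centred near (227,282).

```bash
python3 - <<'E'
import pickle; from h import *
from scipy.spatial.transform import Rotation as Ro
d=pickle.load(open("cams0.pkl","rb")); S,D=d["scene"],d["side"]
s=[(191,306),(242.7,279),(268.7,308),(216,337.3)]
P=np.array([plane(S,p,0.069)[:2] for p in s]); print(P.round(4),P.mean(0))
print([np.linalg.norm(P[i]-P[i-1]).round(4) for i in range(4)])
print([np.degrees(np.arctan2(*(P[i]-P[i-1])[::-1])).round(1) for i in range(4)])
print("side",[plane(D,p,0.069)[:2].round(4) for p in[(327.7,153.3),(393.3,143.7),(362.7,169.3)]])
print("head",plane(S,(227,282.5),0.13), tri(S,(227,282.5),D,(363,118)))
print(Ro.from_quat([.990298,.138956,0,-.0005]).as_matrix().round(3))
# neighbours: red, purple tops and spare plate
for n,p,q in(("red",(162,335),(391,89)),("purple",(271,337),(312,101)),("spare",(325,194),(301,200))): print(n,tri(S,p,D,q))
E
```

```text
[[ 0.4383 -0.268 ]
 [ 0.4564 -0.1779]
 [ 0.5268 -0.191 ]
 [ 0.5089 -0.2809]] [ 0.48260253 -0.22945476]
[np.float64(0.0717), np.float64(0.092), np.float64(0.0716), np.float64(0.0916)]
[np.float64(169.7), np.float64(78.6), np.float64(-10.6), np.float64(-101.3)]
side [array([ 0.5241, -0.1916]), array([ 0.4366, -0.2698]), array([ 0.4532, -0.1784])]
head [ 0.48612325 -0.23125223  0.13      ] (array([ 0.4822452 , -0.23044157,  0.12713087]), np.float64(0.0037421119860433596))
[[ 0.961  0.275 -0.   ]
 [ 0.275 -0.961  0.001]
 [ 0.    -0.001 -1.   ]]
red (array([ 0.48189581, -0.35038108,  0.12116306]), np.float64(0.004692912403878749))
purple (array([ 0.59009841, -0.25199585,  0.11866917]), np.float64(0.006183051120865287))
spare (array([0.46556827, 0.00297086, 0.13455879]), np.float64(0.0014291129670665188))
```

{"name": "move_arm", "arguments": {"steps": [{"dx": 3.34,"dy": -2.26},{"dx": 3.34,"dy": -2.26},{"dx": 3.34,"dy": -2.26},{"dx": 3.34,"dy": -2.26},{"dx": 3.34,"dy": -2.26},{"dx": 3.34,"dy": -2.26},{"dx": 3.34,"dy": -2.26},{"dx": 3.34,"dy": -2.26},{"dx": 3.34,"dy": -2.26},{"dx": 3.34,"dy": -2.26},{"dx": 3.34,"dy": -2.26},{"dx": 3.34,"dy": -2.26}], "claw": 8.7}}

```text
$.steps[0]: bad value
```

{"name": "move_arm", "arguments": {"steps": [{"spin": -0.11},{"spin": -0.11},{"spin": -0.11},{"spin": -0.11},{"spin": -0.11},{"spin": -0.11},{"spin": -0.11},{"spin": -0.11},{"spin": -0.11},{"spin": -0.11},{"spin": 0},{"spin": 0}]}}

```text
$.steps[0]: bad value
```

```bash
python3 - <<'E'
from bench import telemetry, imaging
from scipy.spatial.transform import Rotation as Ro
import pickle; from h import *
c=imaging.camera("wrist"); pickle.dump(c,open("w1.pkl","wb")); cv2.imwrite("pics/w1.png",c["img"][:,:,::-1])
s=telemetry.read_state(); M=Ro.from_quat(s["eef_rot"]).as_matrix()
print(s["time"],s["ee_pos"],M.round(3),s["joint_positions"],s["ft_force"])
E
```

```text
0.2 [ 0.17199348 -0.60078972  0.40423554] [[ 0.961  0.275 -0.   ]
 [ 0.275 -0.961  0.001]
 [-0.    -0.001 -1.   ]] [ 1.26938566  0.33265577 -0.06469954  1.46063406  0.02161301  1.34990469
 -0.0885089 ] [-0.32714655 -0.46852861 -0.00792625]
```

View pics/w1.png

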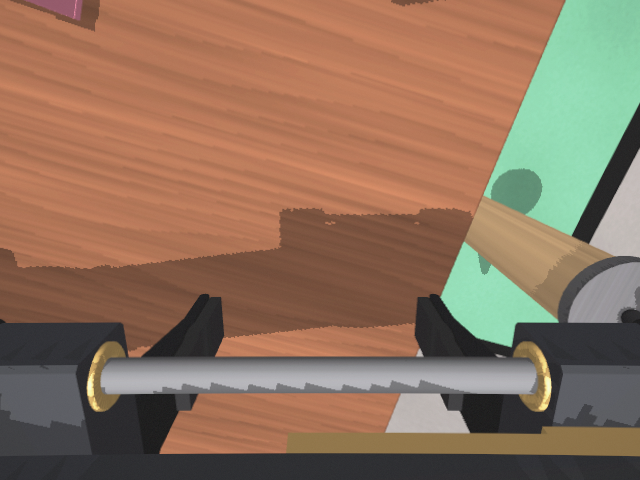

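The moves were refused, so the wrist view still shows only bare bench. Probably every row needs all four keys.

{"name": "move_arm", "arguments": {"steps": [{"dx": 3.34,"dy": -2.26,"dz": 0,"spin": 0},{"dx": 3.34,"dy": -2.26,"dz": 0,"spin": 0},{"dx": 3.34,"dy": -2.26,"dz": 0,"spin": 0},{"dx": 3.34,"dy": -2.26,"dz": 0,"spin": 0},{"dx": 3.34,"dy": -2.26,"dz": 0,"spin": 0},{"dx": 3.34,"dy": -2.26,"dz": 0,"spin": 0},{"dx": 3.34,"dy": -2.26,"dz": 0,"spin": 0},{"dx": 3.34,"dy": -2.26,"dz": 0,"spin": 0},{"dx": 3.34,"dy": -2.26,"dz": 0,"spin": 0},{"dx": 3.34,"dy": -2.26,"dz": 0,"spin": 0},{"dx": 3.34,"dy": -2.26,"dz": 0,"spin": 0},{"dx": 3.34,"dy": -2.26,"dz": 0,"spin": 0}], "claw": 8.7}}

```text
time: 1.4
ee_pos: [0.4834, -0.2285, 0.4048]
eef_rot: [0.99, 0.139, 0.0, 0.0]
ft_force: [0.6, -0.2, -0.6]
width: 0.087
grip_force: 0.0
```

{"name": "move_arm", "arguments": {"steps": [{"dx": 0,"dy": 0,"dz": 0,"spin": -0.11},{"dx": 0,"dy": 0,"dz": 0,"spin": -0.11},{"dx": 0,"dy": 0,"dz": 0,"spin": -0.11},{"dx": 0,"dy": 0,"dz": 0,"spin": -0.11},{"dx": 0,"dy": 0,"dz": 0,"spin": -0.11},{"dx": 0,"dy": 0,"dz": 0,"spin": -0.11},{"dx": 0,"dy": 0,"dz": 0,"spin": -0.11},{"dx": 0,"dy": 0,"dz": 0,"spin": -0.11},{"dx": 0,"dy": 0,"dz": 0,"spin": -0.11},{"dx": 0,"dy": 0,"dz": 0,"spin": -0.11},{"dx": 0,"dy": 0,"dz": 0,"spin": 0},{"dx": 0,"dy": 0,"dz": 0,"spin": 0}]}}

```text
time: 2.6
ee_pos: [0.4826, -0.2299, 0.4047]
eef_rot: [0.773, 0.635, -0.0, -0.0]
ft_force: [0.1, 0.0, 0.2]
width: 0.0871
grip_force: 0.0
```

```bash
cat > look.py <<'E'
import sys,pickle
from bench import telemetry, imaging
from scipy.spatial.transform import Rotation as Ro
from h import *
cam,n=sys.argv[1:3]
c=imaging.camera(cam); pickle.dump(c,open(n+".pkl","wb")); cv2.imwrite(f"pics/{n}.png",c["img"][:,:,::-1])
s=telemetry.read_state(); M=Ro.from_quat(s["eef_rot"]).as_matrix()
print(s["time"],s["ee_pos"].round(4),M.round(4).tolist(),np.round(s["joint_positions"],2),s["ft_force"].round(2),s["width"])
E
python3 look.py wrist w2
```

```text
2.65 [ 0.4827 -0.2299  0.4047] [[0.1939, 0.981, -0.0], [0.981, -0.1939, -0.0001], [-0.0001, 0.0, -1.0]] [ 0.82  0.17 -0.51  1.68  0.09  1.31  0.1 ] [ 0.3   0.22 -0.66] 0.08706264587076551
```

View pics/w2.png

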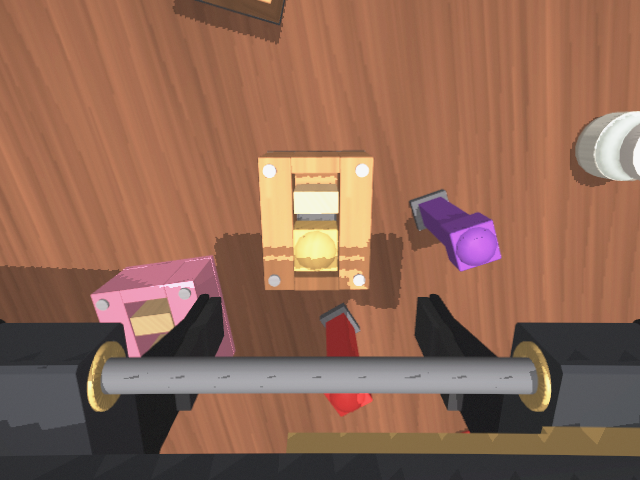

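The wrist view shows the holder aligned with the tool. Its screws are at (269,171), (362,170), (274,281) and (359,280). The brass dome is centred near (316,250), with head sides at columns 294 and 338. Red and purple stand outside the finger paths.

```bash
python3 - <<'E'
import pickle; from h import *
c=pickle.load(open("w2.pkl","rb"))
P=np.array([plane(c,p,0.069)[:2] for p in[(269,171),(362,170),(274,281),(359,280)]]); print(P.round(4).tolist(),P.mean(0))
print([np.degrees(np.arctan2(*(P[j]-P[i])[::-1])).round(1) for i,j in((0,1),(2,3),(2,0),(3,1))])
print("dome",plane(c,(316,250),0.136))
m=(0.1939,0.981),(0.981,-0.1939); print((np.array(m)@(P.mean(0)-[.4827,-.2299])),np.array(m)@(plane(c,(316,250),0.136)[:2]-[.4827,-.2299]))
E
```

```text
[[0.4539, -0.1765], [0.5254, -0.1898], [0.4366, -0.2678], [0.508, -0.2809]] [ 0.48098001 -0.2287713 ]
[np.float64(-10.5), np.float64(-10.4), np.float64(79.3), np.float64(79.2)]
dome [ 0.48197915 -0.22590905  0.136     ]
[ 0.00077374 -0.00190616] [ 0.00377535 -0.001481  ]
```

{"name": "move_arm", "arguments": {"steps": [{"dx": 0.15,"dy": -0.17,"dz": 0,"spin": -0.012},{"dx": 0,"dy": 0,"dz": 2.5,"spin": 0},{"dx": 0,"dy": 0,"dz": 2.5,"spin": 0},{"dx": 0,"dy": 0,"dz": 2.0,"spin": 0},{"dx": 0,"dy": 0,"dz": 2.0,"spin": 0},{"dx": 0,"dy": 0,"dz": 1.5,"spin": 0},{"dx": 0,"dy": 0,"dz": 1.0,"spin": 0},{"dx": 0,"dy": 0,"dz": 0.85,"spin": 0},{"dx": 0,"dy": 0,"dz": 0,"spin": 0}]}}

```text
time: 3.55
ee_pos: [0.4812, -0.228, 0.2806]
eef_rot: [0.768, 0.641, -0.0, -0.0]
ft_force: [0.2, -0.0, -0.5]
width: 0.0869
grip_force: 0.0
```

{"name": "move_arm", "arguments": {"steps": [{"dx": 0,"dy": 0,"dz": 0,"spin": 0},{"dx": 0,"dy": 0,"dz": 0,"spin": 0},{"dx": 0,"dy": 0,"dz": 0,"spin": 0},{"dx": 0,"dy": 0,"dz": 0,"spin": 0},{"dx": 0,"dy": 0,"dz": 0,"spin": 0},{"dx": 0,"dy": 0,"dz": 0,"spin": 0},{"dx": 0,"dy": 0,"dz": 0,"spin": 0},{"dx": 0,"dy": 0,"dz": 0,"spin": 0}], "claw": 2.0, "squeeze": 20}}

```text
time: 4.35
ee_pos: [0.4813, -0.2281, 0.2813]
eef_rot: [0.768, 0.641, -0.0, 0.0]
ft_force: [-3.1, 1.0, 1.6]
width: 0.0311
grip_force: 0.5
```

```bash
python3 look.py scene s1; python3 look.py side d1; python3 - <<'E'
import cv2,numpy as np
a=cv2.imread("pics/s1.png")[220:380,140:340];b=cv2.imread("pics/d1.png")[60:220,265:465]
cv2.imwrite("pics/j1.png",cv2.resize(np.hstack([a,b]),None,fx=2,fy=2))
E
```

```text
4.4 [ 0.4813 -0.2281  0.2812] [[0.179, 0.9839, -0.0003], [0.9839, -0.179, -0.0], [-0.0001, -0.0003, -1.0]] [ 0.8   0.28 -0.5   1.83  0.15  1.07  0.06] [-0.92  0.31  1.41] 0.029560089478092716
4.45 [ 0.4812 -0.2281  0.2812] [[0.1791, 0.9838, -0.0003], [0.9838, -0.1791, -0.0], [-0.0001, -0.0002, -1.0]] [ 0.8   0.28 -0.5   1.83  0.15  1.07  0.06] [-0.08  0.43  1.27] 0.029948956139280274
```

View pics/j1.png

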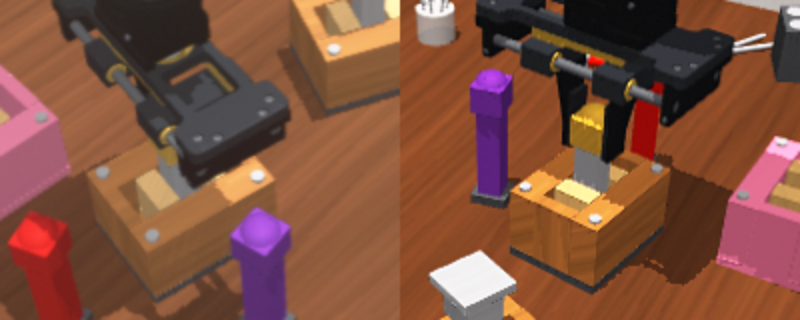

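The head sits between the pads (opening 30 mm), and the purple and red stakes are clear. Next I rock it towards +x of the tool, which is the +y cheek.

{"name": "move_arm", "arguments": {"steps": [{"dx": 0.2,"dy": 0,"dz": 0,"spin": 0},{"dx": 0.2,"dy": 0,"dz": 0,"spin": 0},{"dx": 0.2,"dy": 0,"dz": 0.02,"spin": 0},{"dx": 0.2,"dy": 0,"dz": 0.02,"spin": 0},{"dx": 0.2,"dy": 0,"dz": 0.02,"spin": 0},{"dx": 0,"dy": 0,"dz": 0,"spin": 0}], "squeeze": 20}}

```text
time: 5.05
ee_pos: [0.4828, -0.2196, 0.2816]
eef_rot: [0.768, 0.64, -0.001, 0.001]
ft_force: [-4.1, -6.8, 8.4]
width: 0.03
grip_force: 20.0
```

{"name": "move_arm", "arguments": {"steps": [{"dx": 0.2,"dy": 0,"dz": 0.02,"spin": 0},{"dx": 0.2,"dy": 0,"dz": 0.02,"spin": 0},{"dx": 0.2,"dy": 0,"dz": 0.02,"spin": 0},{"dx": 0.2,"dy": 0,"dz": 0.02,"spin": 0},{"dx": 0.1,"dy": 0,"dz": 0.02,"spin": 0},{"dx": 0,"dy": 0,"dz": 0,"spin": 0},{"dx": 0,"dy": 0,"dz": 0,"spin": 0}]}}

```text
time: 5.75
ee_pos: [0.4847, -0.2107, 0.2811]
eef_rot: [0.768, 0.64, -0.001, 0.001]
ft_force: [-4.0, -5.1, 12.5]
width: 0.0295
grip_force: 20.0
```

```bash
python3 look.py side d2; python3 look.py scene s2;  python3 - <<'E'
import cv2,numpy as np
a=cv2.imread("pics/s2.png")[220:380,140:340];b=cv2.imread("pics/d2.png")[60:220,265:465]
cv2.imwrite("pics/j2.png",cv2.resize(np.hstack([a,b]),None,fx=2,fy=2))
E
```

```text
5.8 [ 0.4847 -0.2108  0.2811] [[0.1805, 0.9836, 0.001], [0.9836, -0.1805, -0.0031], [-0.0029, 0.0015, -1.0]] [ 0.77  0.27 -0.51  1.84  0.15  1.07  0.02] [-4.52 -5.07 12.33] 0.029984364221073204
5.85 [ 0.4847 -0.2108  0.2811] [[0.1805, 0.9836, 0.001], [0.9836, -0.1805, -0.0031], [-0.0029, 0.0015, -1.0]] [ 0.77  0.27 -0.51  1.84  0.15  1.07  0.02] [-4.75 -4.91 11.41] 0.029880987204885214
```

View pics/j2.png

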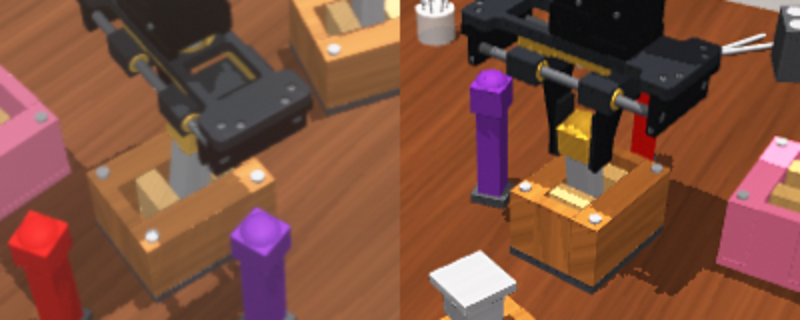

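The stake is leaning clearly towards the +y cheek, pivoting in the pads. Now the other side.

{"name": "move_arm", "arguments": {"steps": [{"dx": -0.3,"dy": 0,"dz": -0.04,"spin": 0},{"dx": -0.3,"dy": 0,"dz": -0.04,"spin": 0},{"dx": -0.3,"dy": 0,"dz": -0.04,"spin": 0},{"dx": -0.3,"dy": 0,"dz": -0.02,"spin": 0},{"dx": -0.3,"dy": 0,"dz": 0,"spin": 0},{"dx": -0.3,"dy": 0,"dz": 0,"spin": 0},{"dx": -0.3,"dy": 0,"dz": 0,"spin": 0},{"dx": -0.3,"dy": 0,"dz": 0.02,"spin": 0},{"dx": -0.3,"dy": 0,"dz": 0.03,"spin": 0},{"dx": -0.3,"dy": 0,"dz": 0.03,"spin": 0},{"dx": -0.3,"dy": 0,"dz": 0.03,"spin": 0},{"dx": -0.35,"dy": 0,"dz": 0.03,"spin": 0}]}}

```text
time: 7.05
ee_pos: [0.4789, -0.2443, 0.2808]
eef_rot: [0.767, 0.641, 0.001, 0.0]
ft_force: [-2.0, 8.5, 12.4]
width: 0.0298
grip_force: 20.0
```

{"name": "move_arm", "arguments": {"steps": [{"dx": -0.15,"dy": 0,"dz": 0.02,"spin": 0},{"dx": 0,"dy": 0,"dz": 0,"spin": 0},{"dx": 0,"dy": 0,"dz": 0,"spin": 0}]}}

```text
time: 7.35
ee_pos: [0.4786, -0.2462, 0.2806]
eef_rot: [0.768, 0.641, 0.001, 0.0]
ft_force: [-1.9, 6.1, 11.5]
width: 0.0298
grip_force: 20.0
```

```bash
python3 look.py side d3; python3 look.py scene s3;  python3 - <<'E'
import cv2,numpy as np
a=cv2.imread("pics/s3.png")[220:380,140:340];b=cv2.imread("pics/d3.png")[60:220,265:465]
cv2.imwrite("pics/j3.png",cv2.resize(np.hstack([a,b]),None,fx=2,fy=2))
E
```

```text
7.4 [ 0.4786 -0.2462  0.2807] [[0.1783, 0.984, 0.0014], [0.984, -0.1783, 0.0], [0.0003, 0.0014, -1.0]] [ 0.82  0.29 -0.49  1.82  0.15  1.07  0.09] [-3.04  4.53 10.98] 0.029943881699047853
7.45 [ 0.4786 -0.2462  0.2807] [[0.1782, 0.984, 0.0014], [0.984, -0.1782, 0.0], [0.0003, 0.0014, -1.0]] [ 0.82  0.29 -0.49  1.82  0.15  1.07  0.09] [-2.11  5.28 11.81] 0.029724775420310094
```

View pics/j3.png

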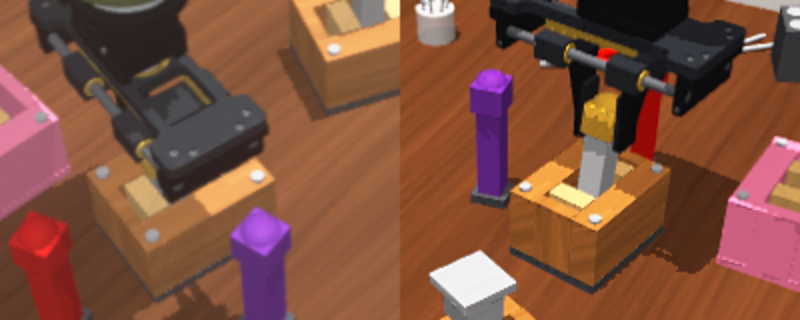

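The stake now leans the same amount the other way. Next: stand it upright, firm the grip and lift gently while watching the force.

{"name": "move_arm", "arguments": {"steps": [{"dx": 0.3,"dy": 0,"dz": -0.04,"spin": 0},{"dx": 0.3,"dy": 0,"dz": -0.03,"spin": 0},{"dx": 0.3,"dy": 0,"dz": -0.03,"spin": 0},{"dx": 0.3,"dy": 0,"dz": -0.03,"spin": 0},{"dx": 0.3,"dy": 0,"dz": -0.02,"spin": 0},{"dx": 0.3,"dy": 0,"dz": 0,"spin": 0},{"dx": 0,"dy": 0,"dz": 0,"spin": 0},{"dx": 0,"dy": 0,"dz": 0,"spin": 0}]}}

```text
time: 8.25
ee_pos: [0.481, -0.2288, 0.2805]
eef_rot: [0.768, 0.641, -0.0, -0.0]
ft_force: [-0.2, 0.5, -4.3]
width: 0.0299
grip_force: 20.0
```

{"name": "move_arm", "arguments": {"steps": [{"dx": 0,"dy": 0,"dz": 0,"spin": 0},{"dx": 0,"dy": 0,"dz": 0,"spin": 0},{"dx": 0,"dy": 0,"dz": -0.2,"spin": 0},{"dx": 0,"dy": 0,"dz": -0.2,"spin": 0},{"dx": 0,"dy": 0,"dz": -0.2,"spin": 0},{"dx": 0,"dy": 0,"dz": -0.2,"spin": 0},{"dx": 0,"dy": 0,"dz": 0,"spin": 0}], "squeeze": 30}}

```text
time: 8.95
ee_pos: [0.4813, -0.229, 0.2894]
eef_rot: [0.768, 0.641, 0.0, 0.0]
ft_force: [0.4, -1.1, -5.1]
width: 0.0299
grip_force: 30.0
```

The force equals the stake's weight, so it is lifting freely. Continuing.

{"name": "move_arm", "arguments": {"steps": [{"dx": 0,"dy": 0,"dz": -0.4,"spin": 0},{"dx": 0,"dy": 0,"dz": -0.4,"spin": 0},{"dx": 0,"dy": 0,"dz": -0.4,"spin": 0},{"dx": 0,"dy": 0,"dz": -0.4,"spin": 0},{"dx": 0,"dy": 0,"dz": -0.4,"spin": 0},{"dx": 0,"dy": 0,"dz": -0.4,"spin": 0},{"dx": 0,"dy": 0,"dz": -0.4,"spin": 0},{"dx": 0,"dy": 0,"dz": -0.4,"spin": 0}]}}

```text
time: 9.75
ee_pos: [0.4811, -0.229, 0.3213]
eef_rot: [0.768, 0.641, -0.0, 0.0]
ft_force: [0.3, -0.1, -3.9]
width: 0.0299
grip_force: 30.0
```

{"name": "move_arm", "arguments": {"steps": [{"dx": 0,"dy": 0,"dz": -0.8,"spin": 0},{"dx": 0,"dy": 0,"dz": -0.8,"spin": 0},{"dx": 0,"dy": 0,"dz": -0.8,"spin": 0},{"dx": 0,"dy": 0,"dz": -0.8,"spin": 0},{"dx": 0,"dy": 0,"dz": -0.8,"spin": 0},{"dx": 0,"dy": 0,"dz": -1.2,"spin": 0},{"dx": 0,"dy": 0,"dz": -1.2,"spin": 0},{"dx": 0,"dy": 0,"dz": -1.2,"spin": 0},{"dx": 0,"dy": 0,"dz": -1.2,"spin": 0},{"dx": 0,"dy": 0,"dz": -1.2,"spin": 0},{"dx": 0,"dy": 0,"dz": 0,"spin": 0}]}}

```text
time: 10.85
ee_pos: [0.4815, -0.2291, 0.423]
eef_rot: [0.768, 0.641, 0.001, 0.001]
ft_force: [0.6, 0.1, -4.2]
width: 0.0297
grip_force: 30.0
```

```bash
python3 look.py side d4; python3 look.py scene s4;  python3 - <<'E'
import cv2,numpy as np
a=cv2.imread("pics/s4.png")[150:350,140:340];b=cv2.imread("pics/d4.png")[20:220,265:465]
cv2.imwrite("pics/j4.png",cv2.resize(np.hstack([a,b]),None,fx=2,fy=2))
E
```

```text
10.9 [ 0.4813 -0.229   0.4218] [[0.1791, 0.9838, 0.0013], [0.9838, -0.1791, -0.0008], [-0.0006, 0.0015, -1.0]] [ 0.82  0.16 -0.51  1.66  0.08  1.35  0.12] [-0.35 -0.4  -4.93] 0.029501704551646277
10.95 [ 0.4811 -0.229   0.4209] [[0.179, 0.9838, 0.0001], [0.9838, -0.179, -0.0002], [-0.0002, 0.0002, -1.0]] [ 0.82  0.16 -0.51  1.66  0.08  1.35  0.12] [ 0.15  0.13 -4.77] 0.02912020143161953
```

View pics/j4.png

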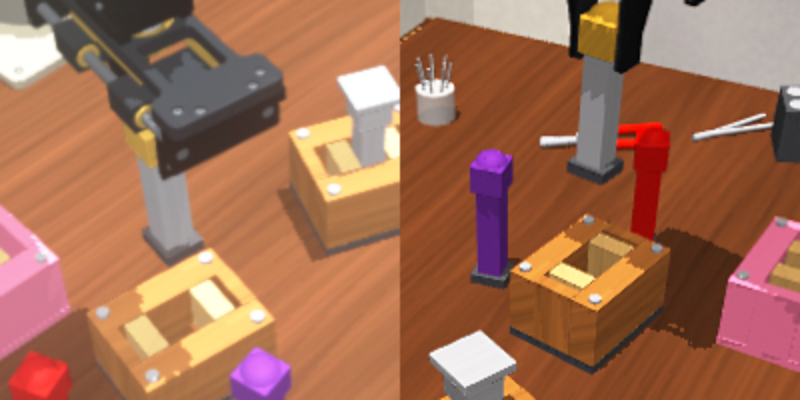

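The stake is out and hanging upright, foot about 148 mm above the bench; the holder is empty. I'll raise it a bit more and carry it over to the tray.

{"name": "move_arm", "arguments": {"steps": [{"dx": 0,"dy": 0,"dz": -1,"spin": 0},{"dx": 0.5,"dy": 0,"dz": -1,"spin": 0},{"dx": 1.0,"dy": 0.05,"dz": 0,"spin": 0},{"dx": 1.5,"dy": 0.05,"dz": 0,"spin": 0},{"dx": 2.0,"dy": 0.05,"dz": 0,"spin": 0},{"dx": 2.5,"dy": 0.05,"dz": 0,"spin": 0},{"dx": 2.5,"dy": 0.05,"dz": 0,"spin": 0},{"dx": 2.5,"dy": 0.05,"dz": 0,"spin": 0},{"dx": 2.5,"dy": 0.05,"dz": 0,"spin": 0},{"dx": 2.5,"dy": 0.05,"dz": 0,"spin": 0},{"dx": 2.5,"dy": 0.05,"dz": 0,"spin": 0},{"dx": 2.5,"dy": 0.05,"dz": 0,"spin": 0}]}}

```text
time: 12.15
ee_pos: [0.5261, -0.0059, 0.4407]
eef_rot: [0.767, 0.641, -0.0, -0.0]
ft_force: [0.1, -0.5, -5.1]
width: 0.0298
grip_force: 30.0
```

{"name": "move_arm", "arguments": {"steps": [{"dx": 2.5,"dy": 0,"dz": 0,"spin": 0},{"dx": 2.5,"dy": 0,"dz": 0,"spin": 0},{"dx": 2.5,"dy": 0,"dz": 0,"spin": 0},{"dx": 2.5,"dy": 0,"dz": 0,"spin": 0},{"dx": 2.5,"dy": 0,"dz": 0,"spin": 0},{"dx": 2.5,"dy": 0,"dz": 0,"spin": 0},{"dx": 2.5,"dy": 0,"dz": 0,"spin": 0},{"dx": 1.9,"dy": 0,"dz": 0,"spin": 0},{"dx": 1.2,"dy": 0,"dz": 0,"spin": 0},{"dx": 0.6,"dy": 0,"dz": 0,"spin": 0},{"dx": 0,"dy": 0,"dz": 0,"spin": 0},{"dx": 0,"dy": 0,"dz": 0,"spin": 0}]}}

```text
time: 13.35
ee_pos: [0.5644, 0.1993, 0.4408]
eef_rot: [0.768, 0.64, -0.0, 0.0]
ft_force: [0.1, 0.1, -4.4]
width: 0.03
grip_force: 30.0
```

{"name": "move_arm", "arguments": {"steps": [{"dx": 0,"dy": 0,"dz": 1.0,"spin": 0},{"dx": 0,"dy": 0,"dz": 1.5,"spin": 0},{"dx": 0,"dy": 0,"dz": 1.5,"spin": 0},{"dx": 0,"dy": 0,"dz": 1.5,"spin": 0},{"dx": 0,"dy": 0,"dz": 1.5,"spin": 0},{"dx": 0,"dy": 0,"dz": 1.5,"spin": 0},{"dx": 0,"dy": 0,"dz": 1.5,"spin": 0},{"dx": 0,"dy": 0,"dz": 1.5,"spin": 0},{"dx": 0,"dy": 0,"dz": 1.0,"spin": 0},{"dx": 0,"dy": 0,"dz": 0.5,"spin": 0},{"dx": 0,"dy": 0,"dz": 0,"spin": 0},{"dx": 0,"dy": 0,"dz": 0,"spin": 0}]}}

```text
time: 14.55
ee_pos: [0.5645, 0.2002, 0.3115]
eef_rot: [0.768, 0.641, 0.0, 0.0]
ft_force: [0.6, -0.4, -4.2]
width: 0.03
grip_force: 30.0
```

```bash
python3 look.py side d5; python3 look.py scene s5;  python3 - <<'E'
import cv2,numpy as np
a=cv2.imread("pics/s5.png")[90:290,330:530];b=cv2.imread("pics/d5.png")[210:410,60:260]
cv2.imwrite("pics/j5.png",cv2.resize(np.hstack([a,b]),None,fx=2,fy=2))
E
```

```text
14.6 [0.5645 0.2002 0.3117] [[0.179, 0.9838, 0.0011], [0.9838, -0.179, 0.0003], [0.0005, 0.0011, -1.0]] [ 0.18  0.45 -0.75  1.62  0.32  1.21 -0.82] [ 0.21 -0.27 -4.59] 0.02942051570227562
14.65 [0.5645 0.2002 0.3117] [[0.179, 0.9838, 0.0012], [0.9838, -0.179, 0.0003], [0.0005, 0.0011, -1.0]] [ 0.18  0.45 -0.75  1.62  0.32  1.21 -0.82] [ 0.63  0.13 -4.54] 0.029648383244462666
```

View pics/j5.png

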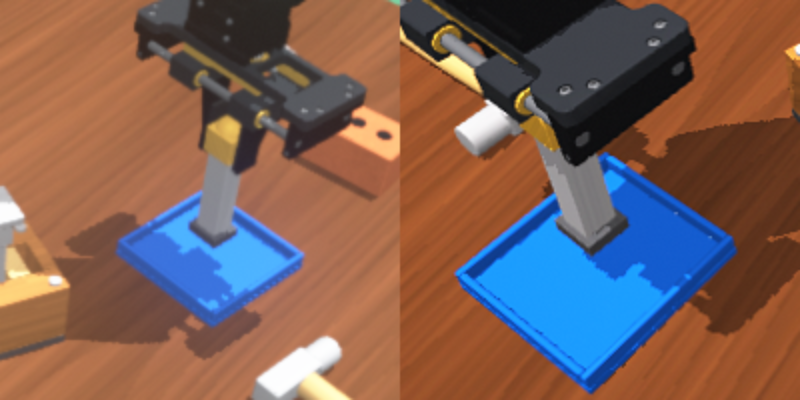

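The stake hangs upright over the tray, its foot near the centre and clear of the walls. I'll lower it with a lighter grip so it can settle flat.

{"name": "move_arm", "arguments": {"steps": [{"dx": 0,"dy": 0,"dz": 0.6,"spin": 0},{"dx": 0,"dy": 0,"dz": 0.6,"spin": 0},{"dx": 0,"dy": 0,"dz": 0.6,"spin": 0},{"dx": 0,"dy": 0,"dz": 0.5,"spin": 0},{"dx": 0,"dy": 0,"dz": 0.4,"spin": 0},{"dx": 0,"dy": 0,"dz": 0.2,"spin": 0},{"dx": 0,"dy": 0,"dz": 0.2,"spin": 0},{"dx": 0,"dy": 0,"dz": 0,"spin": 0}], "squeeze": 20}}

```text
time: 15.45
ee_pos: [0.5643, 0.2, 0.2797]
eef_rot: [0.768, 0.641, -0.0, -0.0]
ft_force: [1.2, -0.6, -4.5]
width: 0.03
grip_force: 20.0
```

{"name": "move_arm", "arguments": {"steps": [{"dx": 0,"dy": 0,"dz": 0.1,"spin": 0},{"dx": 0,"dy": 0,"dz": 0.1,"spin": 0},{"dx": 0,"dy": 0,"dz": 0,"spin": 0}]}}

```text
time: 15.75
ee_pos: [0.5643, 0.2, 0.2779]
eef_rot: [0.768, 0.641, -0.0, 0.0]
ft_force: [-1.3, -0.1, -4.1]
width: 0.0299
grip_force: 20.0
```

{"name": "move_arm", "arguments": {"steps": [{"dx": 0,"dy": 0,"dz": 0.1,"spin": 0},{"dx": 0,"dy": 0,"dz": 0.1,"spin": 0},{"dx": 0,"dy": 0,"dz": 0,"spin": 0}]}}

```text
time: 16.05
ee_pos: [0.5645, 0.2005, 0.277]
eef_rot: [0.768, 0.641, 0.001, 0.0]
ft_force: [-2.1, -0.4, 4.6]
width: 0.0298
grip_force: 20.0
```

It has touched down. I'll ease the grip, then open and retreat.

{"name": "move_arm", "arguments": {"steps": [{"dx": 0,"dy": 0,"dz": 0,"spin": 0},{"dx": 0,"dy": 0,"dz": 0,"spin": 0},{"dx": 0,"dy": 0,"dz": 0,"spin": 0}], "squeeze": 3}}

```text
time: 16.35
ee_pos: [0.5645, 0.2003, 0.2764]
eef_rot: [0.768, 0.641, 0.001, 0.0]
ft_force: [-0.6, 0.8, 3.2]
width: 0.0298
grip_force: 3.0
```

{"name": "move_arm", "arguments": {"steps": [{"dx": 0,"dy": 0,"dz": 0,"spin": 0},{"dx": 0,"dy": 0,"dz": 0,"spin": 0},{"dx": 0,"dy": 0,"dz": 0,"spin": 0},{"dx": 0,"dy": 0,"dz": 0,"spin": 0},{"dx": 0,"dy": 0,"dz": 0,"spin": 0},{"dx": 0,"dy": 0,"dz": 0,"spin": 0},{"dx": 0,"dy": 0,"dz": 0,"spin": 0},{"dx": 0,"dy": 0,"dz": 0,"spin": 0}], "claw": 8.0}}

```text
time: 17.15
ee_pos: [0.5643, 0.2, 0.2759]
eef_rot: [0.768, 0.641, -0.0, 0.0]
ft_force: [-0.1, -0.3, -1.3]
width: 0.0782
grip_force: 0.0
```

{"name": "move_arm", "arguments": {"steps": [{"dx": 0,"dy": 0,"dz": -0.5,"spin": 0},{"dx": 0,"dy": 0,"dz": -1,"spin": 0},{"dx": 0,"dy": 0,"dz": -1,"spin": 0},{"dx": 0,"dy": 0,"dz": -1.5,"spin": 0},{"dx": 0,"dy": 0,"dz": -1.5,"spin": 0},{"dx": 0,"dy": 0,"dz": -1.5,"spin": 0},{"dx": 0,"dy": 0,"dz": -1.5,"spin": 0},{"dx": 0,"dy": 0,"dz": -1,"spin": 0},{"dx": 0,"dy": 0,"dz": -0.5,"spin": 0},{"dx": 0,"dy": 0,"dz": 0,"spin": 0},{"dx": 0,"dy": 0,"dz": 0,"spin": 0}]}}

```text
time: 18.25
ee_pos: [0.5642, 0.1999, 0.3754]
eef_rot: [0.768, 0.641, -0.0, -0.0]
ft_force: [-0.7, 0.7, 0.3]
width: 0.08
grip_force: 0.0
```

```bash
python3 look.py side d6; python3 look.py scene s6;  python3 - <<'E'
import cv2,numpy as np
a=cv2.imread("pics/s6.png")[90:290,280:480];b=cv2.imread("pics/d6.png")[210:410,60:260]
cv2.imwrite("pics/j6.png",cv2.resize(np.hstack([a,b]),None,fx=2,fy=2))
E
```

```text
18.3 [0.5642 0.1999 0.3752] [[0.179, 0.9838, -0.0011], [0.9838, -0.179, -0.0004], [-0.0006, -0.001, -1.0]] [ 0.19  0.39 -0.77  1.54  0.28  1.32 -0.79] [-1.09  0.29 -0.3 ] 0.07987672675362664
18.35 [0.5642 0.1999 0.3752] [[0.179, 0.9838, -0.0011], [0.9838, -0.179, -0.0004], [-0.0006, -0.001, -1.0]] [ 0.19  0.39 -0.77  1.54  0.28  1.32 -0.79] [-0.86 -0.79 -0.69] 0.080164785883821
```

View pics/j6.png

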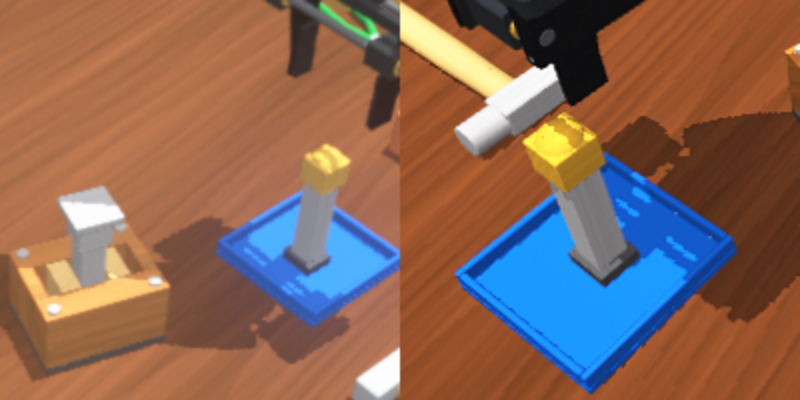

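The brass stake stands upright near the tray's centre, foot at side-crop (605,258). The gripper is clear and the steel-headed stake is undisturbed. Handing in.

```bash
python3 -c "
from bench import job
print(job.close_job())"
```

```text
the job is handed in; nothing more can be done
None
```

I rocked the brass-headed stake loose, pulled it out and stood it upright near the centre of the blue tray, with the steel-headed stake left untouched; the job is handed in, though the hand-in gave no verdict.

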